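# Refit the protective pad on the bench support bar

## Robot

A 6-joint arm with a two-finger parallel gripper is mounted at the origin on the work surface. World frame = base frame: x ahead of the robot, y to its left, z up, the work surface at z = 0. Lengths are in m, angles in rad, forces in N, time in s.
With the tool pointing down it reaches from about 0.35 to 0.975 m from the base axis. Payload 7.1 kg.
Tool frame: the origin (TCP) lies at the very end of the fingers, on their centre line; the grasp point (between the pads) lies 19 mm behind it; x points along the fingers, y is the direction in which the jaws open and shut, and the axes are right-handed (so a half turn about x gives the same grasp; the last joint's range is limited). The gripper opens to 88 mm and grips with 3 to 60 N. Pads are 20 mm wide; open, the fingers measure 115 mm over their backs; the gripper's body (75 mm by 178 mm) begins 61 mm behind the grasp point.
Start: joints at [1.253, 0.423, 1.63, -0, 1.089, -0.019], TCP at [0.184, 0.597, 0.223] pointing down, gripper open.
Joint ranges: [-3, 3], [-0.9, 2.11], [0.09, 2.58], [-1.31, 4.45], [0.11, 2.69], [-2.54, 2.54]. Speed limits (rad/s): [2.39, 2.39, 3.01, 3.14, 3.14, 3.14].

## Interface

Orientations are given as a 3x3 rotation matrix whose columns are the frame's x, y, z axes.
In Python, from bench import manip gives the robot as it stands.
- The arm moves only by the tool carry_out, never from a script. Its argument "steps" is a list of rows, each an object with "offset": the shift along the tool's x, y, z in mm, a list of three; "spin": the turn about the tool's x in rad; "gripper": the opening, from 0 (shut) to 1 (fully open). A call has 1 to 12 rows; each row is the pose to reach, as a shift and turn from the pose commanded when the call began, along the tool's axes at that moment; what a row does not reach only later rows make up. A row lasts 1/12 s, in which the tool goes at most 41.7 mm and 7.16 degrees, less where a joint would pass 70% of its speed; a pose out of reach is approached as far as the arm can. A call with a gripper value outside its range is refused whole. The fingers move at their own pace and stop on an object; the grip force is fixed at half the most. Time passes only in rows, so rows that repeat a pose let the fingers close. It gives the time, the measured TCP pose, the force and the opening at its end, in the units of the state.
- manip.sense(): the state, without advancing time (a new reading comes with each control period).
- manip.camera(name): name is "side" or "top" or "wrist"; returns a dict with "frame" (400x640x3 uint8, red, green, blue), "K" (3x3 intrinsics, pixels), "cam_to_world" (4x4, takes a point from camera to world coordinates). Camera axes: x right, y down, z forward; pixel columns grow to the right and rows downward; lengths in m; the calibration is good to about 2 mm. A picture is of the moment at which its call begins. There is no depth.
- manip.hand_in(): hands the job in, once; it reports no verdict.
The state is a dict: "time_s": time; "qpos": joint angles; "dq": joint speeds; "tau": joint torques, N m; "ee_pos": TCP position; "ee_rot": TCP orientation; "ft_force": force on the tool from outside, world axes, zero at the start; "torque": the same for the moment, N m; "gripper_width": finger opening in m.
Only numpy, scipy, OpenCV 4.12 (cv2) and the standard library are available. Lean on these libraries where they do the work, as an engineer would, in place of code of your own. Each camera call takes 0.05 s, during which the arm holds its last target.

## Task

Put the black protective pad back on the bench support bar so that a bumper can be laid on it: set it astride the bar, push it along until you feel it drop over the two snap studs, then press it down at both ends until both studs have snapped through and the pad lies flat on the bar all along. Let go of it and leave the oil bottle, the wrench and the tin where they are.

Things in the scene. Friction and masses are not known exactly. Their poses are not given: they have to be found in the camera images.
- pad_mid (a point): Centre of the loose pad, half-way up (22 mm above its lower edges): a stiff black rubber-faced channel, open downward and at both ends, 43 mm wide (x), 196 mm long (y), 44 mm high (z, up), about 0.3 kg, the same either way round. Its side walls are 6 mm thick with 31 mm between them and hang 38 mm below its flat top web. It starts standing on the bench on its wall edges.
- pad_top (a point): Centre of the top face of the pad's web, 22 mm above pad_mid. The web is 6 mm thick. Two holes, 16 mm (x) by 18 mm (y), go through it, centred 50 mm either side of this point along y. The flat web between the holes is 82 mm long and is the place to press: about 28 mm from this point along y, first towards one hole, then the other.
- bar_mid (a point): Middle of the top face of the fixed bar, 120 mm above the bench. The bar is aluminium, 26 mm wide (x), 320 mm long (y, along the bar), 30 mm deep (underside 90 mm above the bench), on a post and foot (70 x 50 mm) at either end. When fully home the pad's web lies flat on this face: pad_mid 16 mm below this point, the studs standing 18 mm proud of the web.
- rest_mid (a point): Point 24 mm above bar_mid, level with the tops of two white snap studs standing on the bar, 100 mm apart along it. The middle of the pair is up to 15 mm to either side of this point along the bar, not measured: find it by touch or sight. With its holes off the studs the pad rests on their tops (web underside at this height), astride the bar; set it down within 30 mm of here along the bar, or it may tip.
- bar_end (a point): Centre of the bar's +y end, top face (160 mm from bar_mid). Each stud: core 7 (x) by 10 mm (y), 24 mm high, and a sprung sloping prong on each x side, 21 mm across near the foot. Once its holes meet the studs the pad drops 8 to 12 mm onto the prongs and the cores stop its slide (4 mm play each way). 15 to 24 N pressed beside a stud then snaps it through just before the web lies flat.
- oil_mid (a point): Centre of a blue oil bottle, 70 mm across and 190 mm high (0.6 kg), a bystander on the bench.
- wrench_mid (a point): Middle of a steel wrench, 180 mm long, lying flat on the bench, a bystander.
- tin_mid (a point): Centre of a dark metal tin, 80 mm across and 70 mm high, a bystander on the bench.
Mind the look-alikes: they are no part of the job. There is more than one size of the part that bears pad_mid; the job needs the largest.

How it is judged:
By the outcome, as a careful person would: the job done as asked, in the order asked, and still so for the second after the job is handed in, with the robot touching nothing.
It also fails if it takes over 61 s, if anything falls off the work surface, if the arm or the gripper's body presses on something with over 40 N, if the wrist force passes 120 N, or if a joint passes its speed limit or range.

## Working session

There is one attempt and no reset: what is moved stays moved. The work goes in short steps, Python scripts to look and compute and a tool call to move; the robot and the scene stay as the last step left them, time stands still between calls to the robot, and variables do not carry over. Pictures are saved under pics/ and viewed, and the job is handed in when it is done.

Besides the shell and the picture viewer there is one more tool, called after "Request:" as name([rows], argument=value, ...), one row to a line, values as JSON. carry_out: Moves the arm, as the interface text tells. Its arguments: {"type":"object","properties":{"steps":{"type":"array"}},"required":["steps"]}

```bash
mkdir -p pics; cat > h.py <<'E'
import numpy as np, cv2
from bench import manip
def shot(name, fn):
    c=manip.camera(name); f=np.array(c["frame"]); cv2.imwrite(f"pics/{fn}.png",f[:,:,::-1])
    np.savez(f"pics/{fn}.npz",frame=f,K=c["K"],T=c["cam_to_world"]); return c
def load(fn): return np.load(f"pics/{fn}.npz")
def ray(c,u,v):
    K=np.array(c["K"]);T=np.array(c["T"]); d=T[:3,:3]@np.linalg.solve(K,[u,v,1.]); return T[:3,3],d
def onz(c,u,v,z):
    o,d=ray(c,u,v); return o+d*(z-o[2])/d[2]
def proj(c,p):
    K=np.array(c["K"]);T=np.array(c["T"]); q=K@(T[:3,:3].T@(np.array(p)-T[:3,3])); return q[:2]/q[2]
E
python3 - <<'E'
from h import *
for n in ["side","top","wrist"]:
    c=shot(n,n+"0"); print(n,np.round(c["cam_to_world"],3).tolist(),np.round(c["K"],1).tolist())
s=manip.sense(); print({k:np.round(v,3).tolist() for k,v in s.items()})
E
```

```text
side [[0.669, -0.379, 0.64, -0.063], [-0.743, -0.36, 0.563, -0.549], [0.017, -0.852, -0.523, 0.581], [0.0, 0.0, 0.0, 1.0]] [[421.8, 0.0, 322.7], [0.0, 421.8, 198.2], [0.0, 0.0, 1.0]]
top [[0.004, -0.995, 0.101, 0.425], [-1.0, -0.005, -0.012, 0.014], [0.013, -0.101, -0.995, 1.174], [0.0, 0.0, 0.0, 1.0]] [[377.4, 0.0, 316.1], [0.0, 377.4, 199.5], [0.0, 0.0, 1.0]]
wrist [[0.296, 0.923, 0.247, 0.116], [0.955, -0.286, -0.077, 0.617], [-0.001, 0.259, -0.966, 0.384], [0.0, 0.0, 0.0, 1.0]] [[339.4, 0.0, 314.0], [0.0, 339.4, 202.3], [0.0, 0.0, 1.0]]
{'time_s': 0.15, 'qpos': [1.253, 0.424, 1.63, 0.0, 1.089, -0.019], 'dq': [0.001, -0.003, -0.005, -0.0, -0.0, 0.0], 'tau': [0.001, -54.499, -27.392, 0.064, 0.02, -0.0], 'ee_pos': [0.184, 0.597, 0.222], 'ee_rot': [[-0.0, 0.294, 0.956], [-0.001, 0.956, -0.294], [-1.0, -0.001, -0.0]], 'ft_force': [-0.765, 1.02, 0.259], 'torque': [0.024, 0.015, 0.024], 'gripper_width': 0.088}
```

View pics/top0.png

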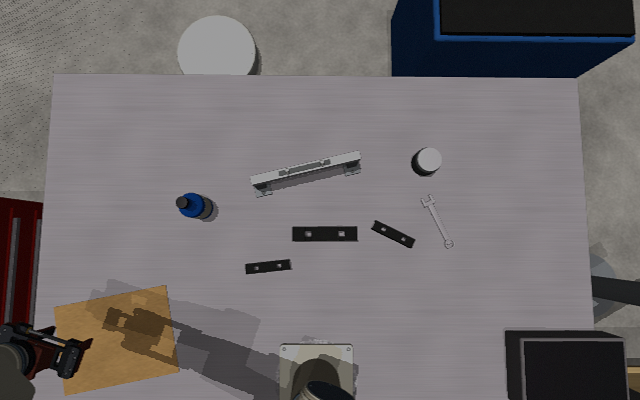

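View pics/side0.png

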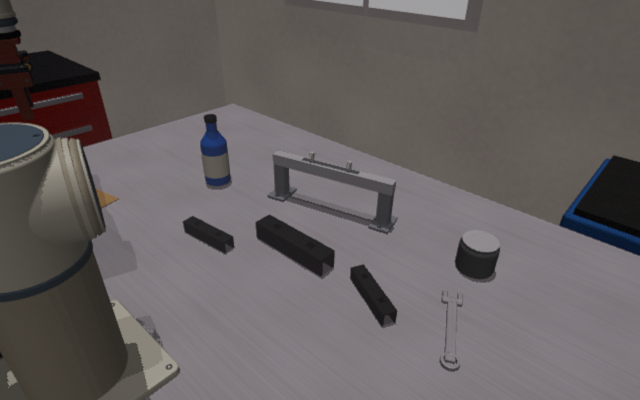

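View pics/wrist0.png

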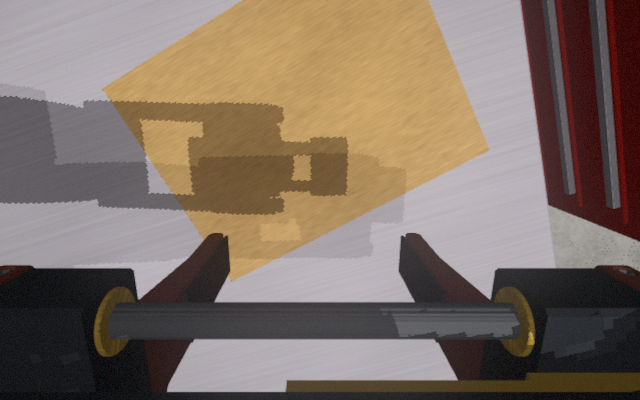

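The top view shows three black pads: A (325,234), about 65 px long; B (393,234), about 45 px; and C (268,267), about 46 px. A is the largest, so it should be the 196 mm one. The bar is at about (306,172), the bottle at (195,206), the wrench at (437,222) and the tin at (427,161). Next I'll measure these and look at an enlarged crop.

```bash
python3 - <<'E'
from h import *
c=load("top0"); f=c["frame"]; 
m=(f.max(2)<75).astype(np.uint8); m[300:]=0; m[:120]=0
m=cv2.morphologyEx(m,cv2.MORPH_CLOSE,np.ones((7,7)))
for k in cv2.findContours(m,cv2.RETR_EXTERNAL,cv2.CHAIN_APPROX_NONE)[0]:
    if cv2.contourArea(k)<200: continue
    r=cv2.minAreaRect(k); b=cv2.boxPoints(r)
    P=np.array([onz(c,*p,.044)[:2] for p in b]); ctr=P.mean(0)
    e1=P[1]-P[0]; e2=P[2]-P[1]; L=e1 if np.linalg.norm(e1)>np.linalg.norm(e2) else e2
    print(np.round(r[0],1),np.round(ctr,3),np.round(np.linalg.norm(e1),3),np.round(np.linalg.norm(e2),3),"yaw",np.degrees(np.arctan2(L[1],L[0])))
# crops
cr=cv2.resize(f[130:290,230:430][:,:,::-1],None,fx=4,fy=4,interpolation=cv2.INTER_CUBIC); cv2.imwrite("pics/crop_t.png",cr[:600,:800])
s=load("side0")["frame"]
cr=cv2.resize(s[140:290,180:410][:,:,::-1],None,fx=3.4,fy=3.4,interpolation=cv2.INTER_CUBIC); cv2.imwrite("pics/crop_s.png",cr)
E
```

```text
[615. 287.] [ 0.283 -0.889] 0.07 0.144 yaw -89.83903307580331
[267.5 266.3] [0.341 0.143] 0.133 0.031 yaw -83.52435410472276
[324.4 233.3] [ 0.439 -0.025] 0.194 0.044 yaw -88.55648013657834
[392.5 234. ] [ 0.437 -0.228] 0.031 0.133 yaw -116.43648944813565
[ 21. 248.] [0.394 0.869] 0.124 0.299 yaw -175.6134081677885
[194.3 205.5] [0.52  0.365] 0.071 0.115 yaw -111.45552808864707
[306.8 175.1] [0.614 0.028] 0.332 0.061 yaw -75.7278649459679
```

View pics/crop_t.png

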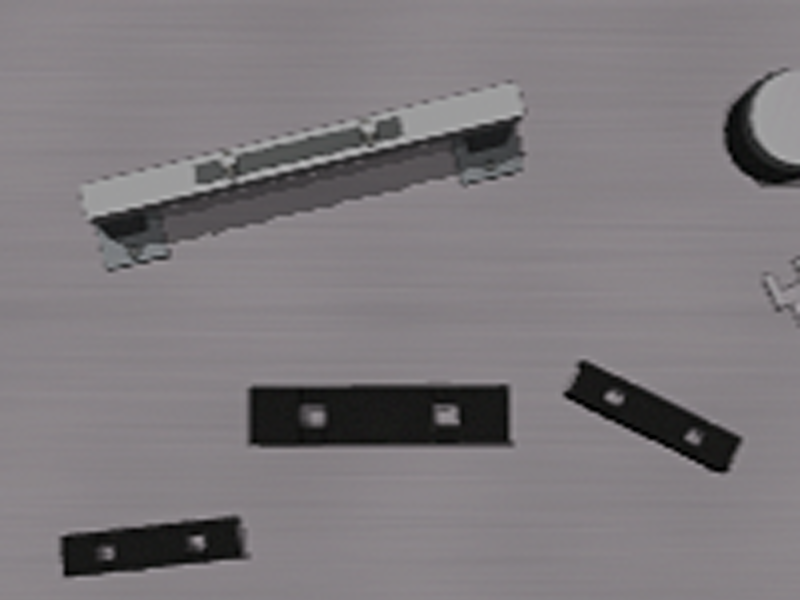

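View pics/crop_s.png

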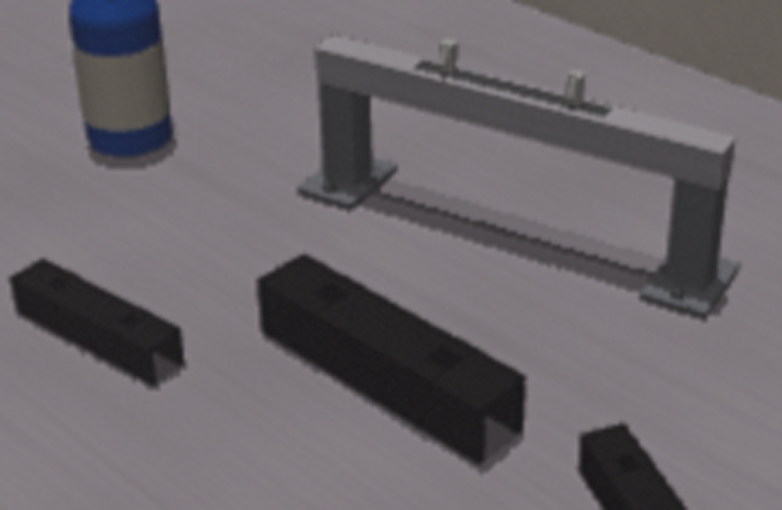

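Pad A measures 194 x 44 mm against the stated 196 x 43, while B and C are 133 x 31. The crop confirms A is the big one, with its two holes visible, so A is the job pad. The bar carries two light studs. Before grasping, I'll hover and look at the bar with the wrist camera.

```bash
cat >> h.py <<'E'
def plan(x,y,z,yawdeg,frm=None):
    """offset mm / spin for a tool-down target, from the pose frm=(x,y,z,yawdeg) or the measured one"""
    s=manip.sense(); R=np.array(s["ee_rot"]); p=np.array(s["ee_pos"])
    if frm is not None:
        p=np.array(frm[:3]); a=np.radians(frm[3]); R=np.array([[0,np.cos(a),np.sin(a)],[0,np.sin(a),-np.cos(a)],[-1,0,0.]])
    yaw=np.degrees(np.arctan2(R[1,1],R[0,1])); d=(yawdeg-yaw+180)%360-180
    print("offset",np.round(R.T@(np.array([x,y,z])-p)*1000,1),"spin",round(np.radians(-d),4),"from yaw",round(yaw,2))
E
python3 - <<'E'
from h import *
plan(.688,.009,.30,72.9)
E
```

```text
offset [ -77.4 -413.6  654.9] spin -0.0003 from yaw 72.88
```

Request:
carry_out([
  {"offset": [-40,0,0],"spin": 0,"gripper": 1},
  {"offset": [-77,-20,30],"spin": 0,"gripper": 1},
  {"offset": [-77,-414,655],"spin": 0,"gripper": 1},
  {"offset": [-77,-414,655],"spin": 0,"gripper": 1},
  {"offset": [-77,-414,655],"spin": 0,"gripper": 1},
  {"offset": [-77,-414,655],"spin": 0,"gripper": 1},
  {"offset": [-77,-414,655],"spin": 0,"gripper": 1},
  {"offset": [-77,-414,655],"spin": 0,"gripper": 1},
  {"offset": [-77,-414,655],"spin": 0,"gripper": 1},
  {"offset": [-77,-414,655],"spin": 0,"gripper": 1},
  {"offset": [-77,-414,655],"spin": 0,"gripper": 1},
  {"offset": [-77,-414,655],"spin": 0,"gripper": 1},
])

```text
time_s: 1.15
ee_pos: [0.4745, 0.2567, 0.2965]
ee_rot: [[-0.0, 0.294, 0.956], [0.0, 0.956, -0.294], [-1.0, -0.0, -0.0]]
ft_force: [0.2, 0.3, 0.1]
gripper_width: 0.0879
```

```bash
python3 - <<'E'
from h import *
plan(.688,.009,.30,72.9)
E
```

```text
offset [  -3.5 -173.9  276.9] spin -0.0004 from yaw 72.88
```

Request:
carry_out([
  {"offset": [0,-165,260],"spin": 0,"gripper": 1},
  {"offset": [0,-165,260],"spin": 0,"gripper": 1},
  {"offset": [0,-165,260],"spin": 0,"gripper": 1},
  {"offset": [0,-165,260],"spin": 0,"gripper": 1},
  {"offset": [0,-165,260],"spin": 0,"gripper": 1},
  {"offset": [0,-165,260],"spin": 0,"gripper": 1},
  {"offset": [0,-165,260],"spin": 0,"gripper": 1},
  {"offset": [0,-165,260],"spin": 0,"gripper": 1},
  {"offset": [0,-165,260],"spin": 0,"gripper": 1},
  {"offset": [0,-165,260],"spin": 0,"gripper": 1},
  {"offset": [0,-165,260],"spin": 0,"gripper": 1},
])

```text
time_s: 2.07
ee_pos: [0.6726, 0.0254, 0.2961]
ee_rot: [[-0.001, 0.294, 0.956], [0.0, 0.956, -0.294], [-1.0, 0.0, -0.001]]
ft_force: [0.7, -0.0, 0.0]
gripper_width: 0.0877
```

```bash
python3 - <<'E'
from h import *
shot("wrist","w1"); shot("side","s1")
s=manip.sense(); print(np.round(s["ee_pos"],4),s["time_s"])
E
```

```text
[0.6726 0.0259 0.2966] 2.1667
```

View pics/w1.png

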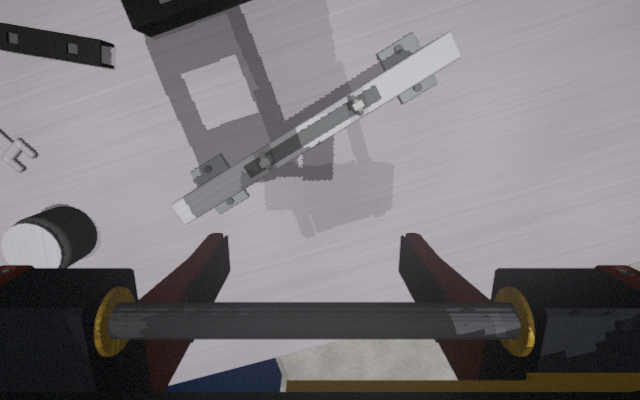

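The wrist view shows the whole bar, running from about (182,213) to (452,47). The studs are near (263,161) and (358,105). I'll enlarge it to get accurate corners.

```bash
python3 - <<'E'
from h import *
f=load("w1")["frame"][:,:,::-1]
a=cv2.resize(f[25:125,330:470],None,fx=5,fy=5,interpolation=cv2.INTER_CUBIC)
b=cv2.resize(f[130:230,160:300],None,fx=5,fy=5,interpolation=cv2.INTER_CUBIC)
cv2.imwrite("pics/w1a.png",a);cv2.imwrite("pics/w1b.png",b)
E
```

```text
(no output)
```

View pics/w1a.png

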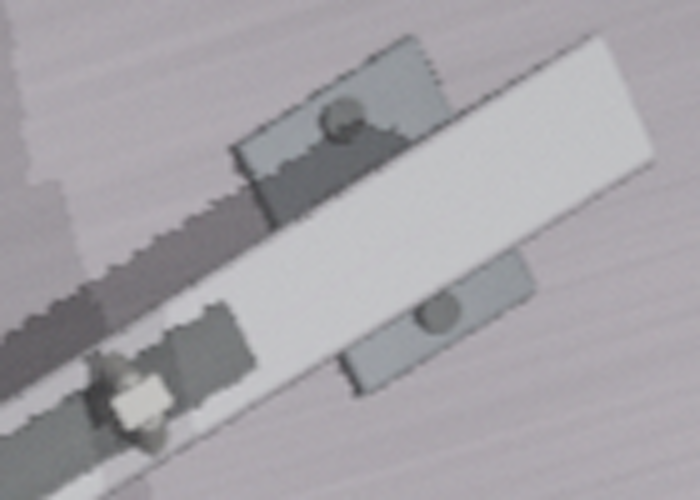

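View pics/w1b.png

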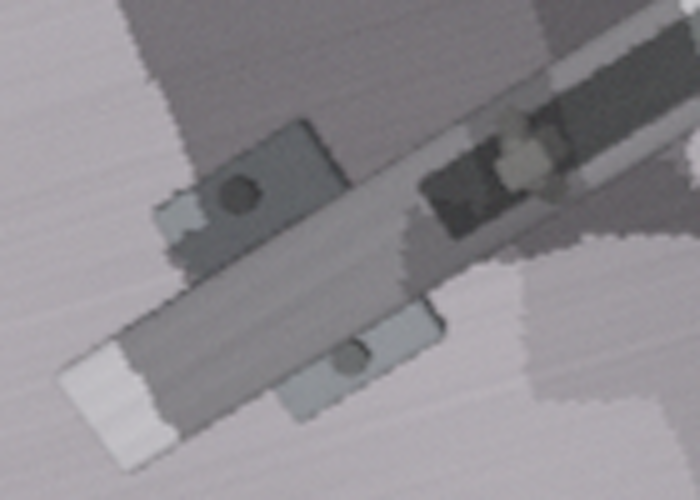

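```bash
python3 - <<'E'
from h import *
c=load("w1")
A=lambda x,y:((x+.5)/5-.5+330,(y+.5)/5-.5+25)
B=lambda x,y:((x+.5)/5-.5+160,(y+.5)/5-.5+130)
P=[onz(c,*q,.12)[:2] for q in (A(600,37),A(654,157),B(57,377),B(130,470))]
e1=(P[0]+P[1])/2; e2=(P[2]+P[3])/2; d=e1-e2
print(np.round(P,4).tolist(),"len",np.linalg.norm(d),"w",np.linalg.norm(P[0]-P[1]),np.linalg.norm(P[2]-P[3]))
u=d/np.linalg.norm(d); n=np.array([u[1],-u[0]]); mid=(e1+e2)/2
print("mid",mid,"axis",u,"yaw of width",np.degrees(np.arctan2(n[1],n[0])))
S=[onz(c,*q,.144)[:2] for q in (A(142,401),B(526,162))]
for s in S: print("stud",np.round(s,4),"along",(s-mid)@u,"lat",(s-mid)@n)
np.savez("bar.npz",mid=mid,u=u,n=n)
# cross-check with top & side view: project
for nme in ("top0","side0"):
    k=load(nme); print(nme,[np.round(proj(k,[*p,z]),1).tolist() for p,z in [(e1,.12),(e2,.12),(S[0],.144),(S[1],.144)]])
E
```

```text
[[0.5743, 0.1841], [0.5972, 0.1897], [0.6501, -0.1231], [0.6733, -0.1165]] len 0.3159677703927325 w 0.023594394605666928 0.024105203265073018
mid [0.62374859 0.03356805] axis [-0.24035613  0.97068477] yaw of width 13.907560388958032
stud [0.6107 0.0847] along 0.052804476427566985 lat -0.0003718889505132688
stud [ 0.6344 -0.0114] along -0.04621482580762509 lat -0.0004590530214685802
top0 [[250.3, 180.2], [358.8, 154.4], [286.2, 170.2], [321.0, 161.9]]
side0 [[274.8, 151.8], [392.8, 182.1], [310.9, 152.2], [348.1, 161.4]]
```

Wrist measurement: the bar length is 316 mm against 320, the stud spacing is 99 mm against 100, and the pair's middle is about +3 mm along the bar. The top and side views agree to within 1-2 px. Next I'll fetch the pad.

```bash
python3 - <<'E'
from h import *
plan(.439,-.025,.16,1.4); plan(.439,-.025,.012,1.4)
E
```

```text
offset [ 136.7 -117.1 -208.4] spin 1.2492 from yaw 72.98
offset [ 284.7 -117.1 -208.3] spin 1.2492 from yaw 72.98
```

Request:
carry_out([
  {"offset": [0,-117,-208],"spin": 1.249,"gripper": 1},
  {"offset": [0,-117,-208],"spin": 1.249,"gripper": 1},
  {"offset": [0,-117,-208],"spin": 1.249,"gripper": 1},
  {"offset": [0,-117,-208],"spin": 1.249,"gripper": 1},
  {"offset": [0,-117,-208],"spin": 1.249,"gripper": 1},
  {"offset": [0,-117,-208],"spin": 1.249,"gripper": 1},
  {"offset": [0,-117,-208],"spin": 1.249,"gripper": 1},
  {"offset": [40,-117,-208],"spin": 1.249,"gripper": 1},
  {"offset": [80,-117,-208],"spin": 1.249,"gripper": 1},
  {"offset": [120,-117,-208],"spin": 1.249,"gripper": 1},
  {"offset": [160,-117,-208],"spin": 1.249,"gripper": 1},
  {"offset": [160,-117,-208],"spin": 1.249,"gripper": 1},
])

```text
time_s: 3.17
ee_pos: [0.435, -0.0248, 0.1309]
ee_rot: [[-0.012, 1.0, 0.025], [0.001, 0.025, -1.0], [-1.0, -0.012, -0.001]]
ft_force: [-0.9, 1.3, -0.9]
gripper_width: 0.0878
```

```bash
python3 - <<'E'
from h import *
shot("top","t2"); shot("side","s2"); shot("wrist","w2")
plan(.439,-.025,.012,1.4)
E
```

```text
offset [126.   -2.1  -0.7] spin 0.0003 from yaw 1.42
```

View pics/w2.png

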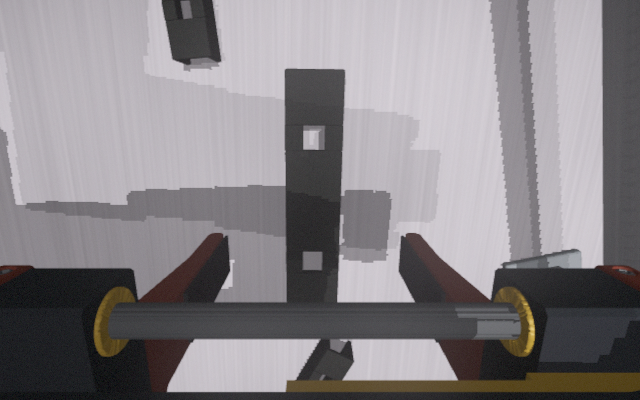

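The wrist view shows the pad between the open fingers, with its holes at about (314,138) and (313,261).

```bash
python3 - <<'E'
from h import *
c=load("w2"); f=c["frame"].astype(int).mean(2)
for r in (75,100,170,200): 
    g=f[r,260:370]; d=np.diff(g); print(r,260+d.argmin()+.5,260+d.argmax()+.5, g.min())
L=[onz(c,286-1,75,.044),onz(c,288-1,220,.044)]
P=[onz(c,314,138,.044),onz(c,313,261,.044)]; m=(P[0]+P[1])/2; e=P[0]-P[1]; print(np.round(P,4),m,np.linalg.norm(e),np.degrees(np.arctan2(e[1],e[0]))-90)
cols=f[40:130,315]; d=np.diff(cols); print("end row",40+d.argmin()); q=onz(c,315,40+d.argmin()+.5,.044); print(q)
E
```

```text
75 284.5 344.5 74.0
100 284.5 343.5 68.33333333333333
170 285.5 341.5 58.0
200 285.5 340.5 39.666666666666664
[[ 0.4373  0.0255  0.044 ]
 [ 0.4388 -0.0731  0.044 ]] [ 0.43806637 -0.02376516  0.044     ] 0.09859731147240366 0.8756812913587595
end row 68
[0.43688352 0.07360391 0.044     ]
```

Request:
carry_out([
  {"offset": [40,-1,-1],"spin": 0,"gripper": 1},
  {"offset": [80,-1,-1],"spin": 0,"gripper": 1},
  {"offset": [105,-1,-1],"spin": 0,"gripper": 1},
  {"offset": [120,-1,-1],"spin": 0,"gripper": 1},
  {"offset": [125,-1,-1],"spin": 0,"gripper": 1},
  {"offset": [125,-1,-1],"spin": 0,"gripper": 0.3},
  {"offset": [125,-1,-1],"spin": 0,"gripper": 0.3},
  {"offset": [125,-1,-1],"spin": 0,"gripper": 0.3},
  {"offset": [125,-1,-1],"spin": 0,"gripper": 0.3},
  {"offset": [125,-1,-1],"spin": 0,"gripper": 0.3},
  {"offset": [125,-1,-1],"spin": 0,"gripper": 0.3},
  {"offset": [125,-1,-1],"spin": 0,"gripper": 0.3},
])

```text
time_s: 4.32
ee_pos: [0.4394, -0.0253, 0.0119]
ee_rot: [[0.0, 1.0, 0.023], [-0.0, 0.023, -1.0], [-1.0, 0.0, 0.0]]
ft_force: [-2.9, -0.7, 2.0]
gripper_width: 0.0447
```

Request:
carry_out([
  {"offset": [0,0,0],"spin": 0,"gripper": 0.2},
  {"offset": [0,0,0],"spin": 0,"gripper": 0.2},
  {"offset": [0,0,0],"spin": 0,"gripper": 0.2},
  {"offset": [-10,0,0],"spin": 0,"gripper": 0.2},
  {"offset": [-40,0,0],"spin": 0,"gripper": 0.2},
  {"offset": [-80,0,0],"spin": 0,"gripper": 0.2},
  {"offset": [-120,0,0],"spin": 0,"gripper": 0.2},
  {"offset": [-160,0,0],"spin": 0,"gripper": 0.2},
  {"offset": [-185,0,0],"spin": 0,"gripper": 0.2},
  {"offset": [-185,0,0],"spin": 0,"gripper": 0.2},
  {"offset": [-185,0,0],"spin": 0,"gripper": 0.2},
])

```text
time_s: 5.23
ee_pos: [0.4397, -0.0253, 0.1977]
ee_rot: [[0.003, 1.0, 0.023], [-0.0, 0.023, -1.0], [-1.0, 0.003, 0.0]]
ft_force: [0.3, -0.8, -3.0]
gripper_width: 0.0425
```

```bash
python3 - <<'E'
from h import *
shot("top","t3"); shot("side","s3")
s=manip.sense(); print({k:np.round(s[k],4).tolist() for k in ("ee_pos","ft_force","torque","gripper_width","time_s")})
b=np.load("bar.npz"); mid,u,n=b["mid"],b["u"],b["n"]
# TCP offset from pad centre along pad: pad c y -0.0238..-.025 ; place with pad centre 22 mm to -u of stud centre
t=mid+u*(.0033-.022); print("target",t); plan(t[0],t[1],.20,13.91)
E
```

```text
{'ee_pos': [0.438, -0.0251, 0.1953], 'ft_force': [0.5191, -0.3442, -3.5298], 'torque': [-0.0492, 0.1073, -0.007], 'gripper_width': 0.0429, 'time_s': 5.3333}
target [0.62824325 0.01541624]
offset [ -5.1 191.1 -36.2] spin -0.2197 from yaw 1.32
```

View pics/s3.png

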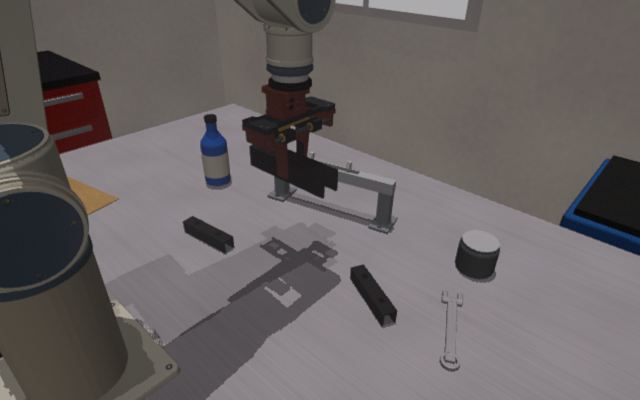

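The side view shows the pad gripped level at its middle. I'll carry it over the bar, offset 22 mm toward −y.

Request:
carry_out([
  {"offset": [0,40,-8],"spin": -0.06,"gripper": 0.2},
  {"offset": [0,80,-16],"spin": -0.15,"gripper": 0.2},
  {"offset": [0,120,-24],"spin": -0.22,"gripper": 0.2},
  {"offset": [0,160,-31],"spin": -0.22,"gripper": 0.2},
  {"offset": [0,185,-36],"spin": -0.22,"gripper": 0.2},
  {"offset": [0,191,-36],"spin": -0.22,"gripper": 0.2},
  {"offset": [0,191,-36],"spin": -0.22,"gripper": 0.2},
  {"offset": [0,191,-36],"spin": -0.22,"gripper": 0.2},
  {"offset": [0,191,-36],"spin": -0.22,"gripper": 0.2},
])

```text
time_s: 6.08
ee_pos: [0.6272, 0.0148, 0.1948]
ee_rot: [[-0.004, 0.971, 0.24], [-0.0, 0.24, -0.971], [-1.0, -0.004, -0.001]]
ft_force: [-0.4, 0.1, -3.6]
gripper_width: 0.043
```

```bash
python3 - <<'E'
from h import *
shot("top","t4"); shot("side","s4"); shot("wrist","w4")
s=manip.sense(); print({k:np.round(s[k],4).tolist() for k in ("ee_pos","ft_force","torque","gripper_width","time_s")})
plan(.62824,.01542,.20,13.91)
for n,x,y,w,h in (("t4",220,120,170,120),("s4",220,120,200,140),):
    f=load(n)["frame"][y:y+h,x:x+w,::-1]; cv2.imwrite(f"pics/{n}c.png",cv2.resize(f,None,fx=4,fy=4,interpolation=cv2.INTER_CUBIC))
E
```

```text
{'ee_pos': [0.6283, 0.0148, 0.1964], 'ft_force': [0.6344, -0.6212, -2.8869], 'torque': [-0.0637, 0.0439, 0.0294], 'gripper_width': 0.0426, 'time_s': 6.2333}
offset [-3.6  0.1 -0.6] spin -0.0001 from yaw 13.9
```

View pics/t4c.png

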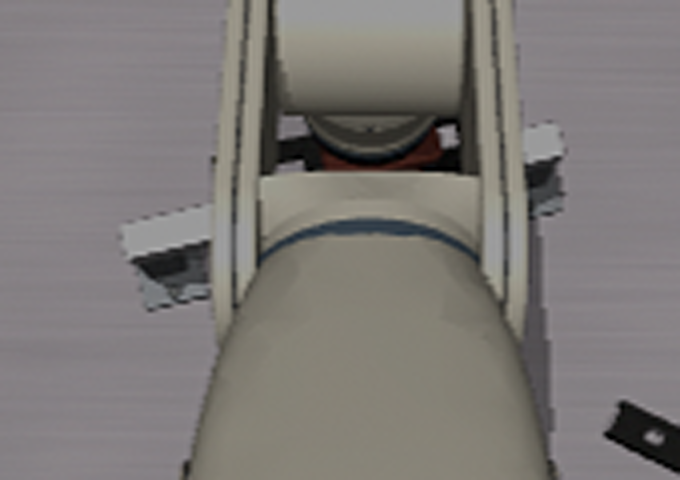

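View pics/s4c.png

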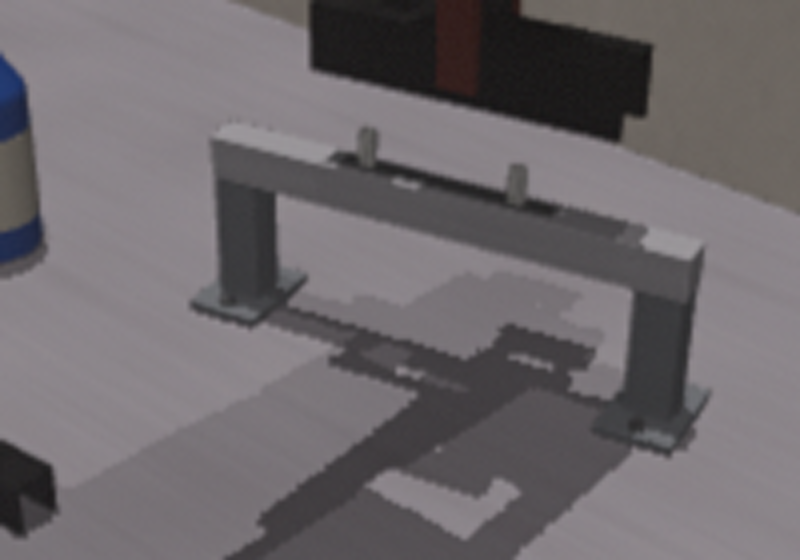

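View pics/w4.png

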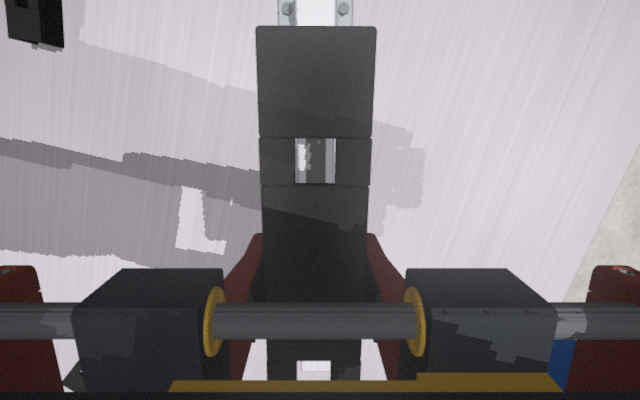

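The wrist view shows the pad's far end at row 27, columns 257-376, with the bar showing beyond it at columns 296-338. I'll check the lateral alignment from these in the same image.

```bash
python3 - <<'E'
from h import *
c=load("w4"); f=c["frame"].astype(int).mean(2); s=manip.sense(); R=np.array(s["ee_rot"]);p=np.array(s["ee_pos"])
for r in (2,6,10,15,20): print(r,f[r,270:365:1].astype(int).tolist() if r==6 else "", [270+i for i in np.argsort(-abs(np.diff(f[r,270:365])))[:6]])
for r in (35,60,100,120): 
    d=np.diff(f[r,230:400]); print(r,230+d.argmin()+.5,230+d.argmax()+.5)
def ty(u,v,z): return (R.T@(onz(c,u,v,z)-p)*1000)[1:]
for r in (35,60,100):
    d=np.diff(f[r,230:400]); print("pad",[np.round(ty(230+k+.5,r,p[2]+.032),1).tolist() for k in (d.argmin(),d.argmax())])
cv2.imwrite("pics/w4c.png",cv2.resize(load("w4")["frame"][0:70,240:400,::-1],None,fx=5,fy=5,interpolation=cv2.INTER_CUBIC))
E
```

```text
2  [np.int64(294), np.int64(334), np.int64(295), np.int64(276), np.int64(291), np.int64(278)]
6 [209, 207, 207, 208, 209, 211, 212, 184, 165, 186, 194, 178, 157, 152, 153, 154, 154, 152, 135, 112, 112, 118, 134, 139, 135, 172, 202, 223, 232, 233, 234, 234, 234, 233, 234, 234, 234, 234, 235, 234, 234, 233, 234, 234, 234, 234, 234, 233, 233, 234, 233, 234, 233, 234, 234, 234, 234, 234, 234, 234, 234, 234, 234, 231, 218, 186, 166, 181, 164, 149, 150, 155, 155, 155, 158, 156, 155, 156, 167, 187, 194, 185, 169, 194, 209, 208, 207, 206, 206, 210, 211, 208, 207, 207, 205] [np.int64(294), np.int64(334), np.int64(295), np.int64(276), np.int64(352), np.int64(288)]
10  [np.int64(294), np.int64(296), np.int64(276), np.int64(337), np.int64(278), np.int64(352)]
15  [np.int64(343), np.int64(334), np.int64(295), np.int64(294), np.int64(339), np.int64(277)]
20  [np.int64(334), np.int64(288), np.int64(276), np.int64(296), np.int64(277), np.int64(294)]
35 255.5 375.5
60 256.5 374.5
100 257.5 372.5
120 258.5 371.5
pad [[-21.4, -95.9], [20.5, -95.8]]
pad [[-21.4, -87.8], [20.6, -87.7]]
pad [[-21.6, -74.1], [20.4, -74.1]]
```

View pics/w4c.png

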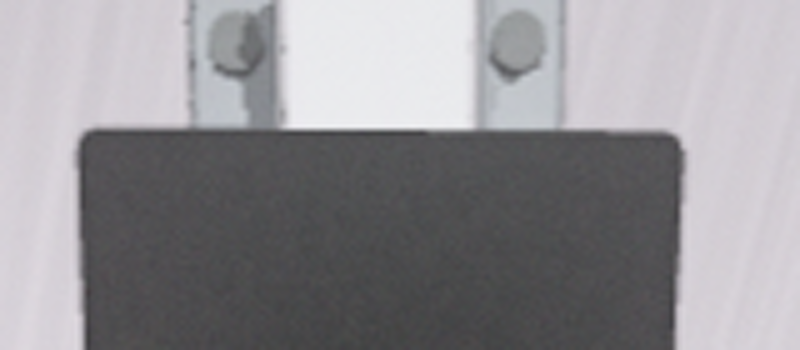

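```bash
python3 - <<'E'
from h import *
c=load("w4"); s=manip.sense(); R=np.array(s["ee_rot"]);p=np.array(s["ee_pos"])
ty=lambda u,v,z: np.round((R.T@(onz(c,u,v,z)-p)*1000)[1:],1).tolist()
for r,a,b in ((2,294.8,334.8),(6,295.2,334.6),(20,295.5,334.8)): print("bar",ty(a,r,.12),ty(b,r,.12))
print("pad end",ty(315,26,p[2]+.032),"hole",ty(315,138,p[2]+.032),ty(315,184,p[2]+.032))
E
```

```text
bar [-12.9, -136.4] [12.1, -136.3]
bar [-12.7, -134.1] [12.0, -134.1]
bar [-12.7, -126.2] [12.3, -126.1]
pad end [-0.6, -98.7] hole [-0.6, -60.4] [-0.6, -42.7]
```

Lateral alignment of pad to bar is within 0.3 mm, and the pad is centred on the TCP to about 1 mm. Lowering now, and I'll feel for contact, expected after about 78 mm.

Request:
carry_out([
  {"offset": [15,0,0],"spin": 0,"gripper": 0.2},
  {"offset": [35,0,0],"spin": 0,"gripper": 0.2},
  {"offset": [52,0,0],"spin": 0,"gripper": 0.2},
  {"offset": [60,0,0],"spin": 0,"gripper": 0.2},
  {"offset": [64,0,0],"spin": 0,"gripper": 0.2},
  {"offset": [67,0,0],"spin": 0,"gripper": 0.2},
  {"offset": [70,0,0],"spin": 0,"gripper": 0.2},
  {"offset": [72,0,0],"spin": 0,"gripper": 0.2},
  {"offset": [72,0,0],"spin": 0,"gripper": 0.2},
])

```text
time_s: 6.98
ee_pos: [0.6297, 0.0151, 0.1248]
ee_rot: [[0.001, 0.971, 0.241], [-0.0, 0.241, -0.971], [-1.0, 0.001, 0.0]]
ft_force: [-0.3, 0.7, -3.1]
gripper_width: 0.0427
```

Request:
carry_out([
  {"offset": [2,0,0],"spin": 0,"gripper": 0.2},
  {"offset": [4,0,0],"spin": 0,"gripper": 0.2},
  {"offset": [6,0,0],"spin": 0,"gripper": 0.2},
  {"offset": [6,0,0],"spin": 0,"gripper": 0.2},
])

```text
time_s: 7.32
ee_pos: [0.6292, 0.0151, 0.1181]
ee_rot: [[-0.001, 0.971, 0.241], [-0.0, 0.241, -0.971], [-1.0, -0.001, -0.0]]
ft_force: [-0.6, 0.9, -3.2]
gripper_width: 0.0428
```

Request:
carry_out([
  {"offset": [1,0,0],"spin": 0,"gripper": 0.2},
  {"offset": [2,0,0],"spin": 0,"gripper": 0.2},
  {"offset": [2,0,0],"spin": 0,"gripper": 0.2},
])

```text
time_s: 7.57
ee_pos: [0.6295, 0.0151, 0.1178]
ee_rot: [[0.0, 0.971, 0.241], [0.0, 0.241, -0.971], [-1.0, 0.0, -0.0]]
ft_force: [-5.2, -0.7, 6.7]
gripper_width: 0.0427
```

It made contact at the expected height with the web on the stud tops. The vertical force went from −3 to +6.7 N. Now sliding along the bar toward +y (tool −z).

Request:
carry_out([
  {"offset": [0,0,-2],"spin": 0,"gripper": 0.2},
  {"offset": [0,0,-4],"spin": 0,"gripper": 0.2},
  {"offset": [0,0,-6],"spin": 0,"gripper": 0.2},
  {"offset": [0,0,-8],"spin": 0,"gripper": 0.2},
  {"offset": [0,0,-10],"spin": 0,"gripper": 0.2},
  {"offset": [0,0,-10],"spin": 0,"gripper": 0.2},
])

```text
time_s: 8.07
ee_pos: [0.6283, 0.0245, 0.1178]
ee_rot: [[0.003, 0.971, 0.241], [-0.001, 0.241, -0.971], [-1.0, 0.003, 0.001]]
ft_force: [-0.5, -3.5, 5.9]
gripper_width: 0.0431
```

```bash
python3 - <<'E'
from h import *
shot("side","s5")
s=manip.sense(); print({k:np.round(s[k],4).tolist() for k in ("ee_pos","ft_force","torque","gripper_width","time_s")})
f=load("s5")["frame"][100:240,220:420,::-1]; cv2.imwrite("pics/s5c.png",cv2.resize(f,None,fx=4,fy=4,interpolation=cv2.INTER_CUBIC))
E
```

```text
{'ee_pos': [0.6283, 0.0245, 0.1178], 'ft_force': [0.0111, -3.8351, 6.8007], 'torque': [-0.4629, 0.1259, 0.0586], 'gripper_width': 0.0431, 'time_s': 8.1167}
```

View pics/s5c.png

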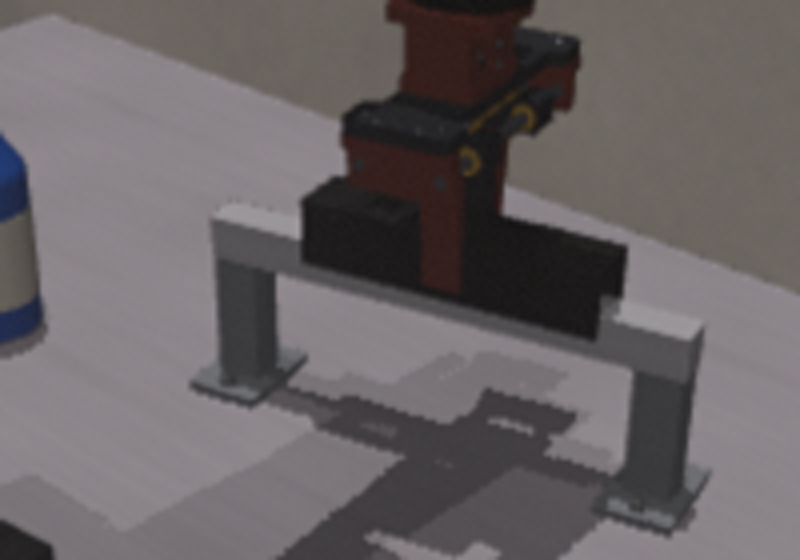

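The side view shows the pad level and astride the bar, sliding on the stud tops (vertical force 6.8 N, friction about 3.8 N). Continuing in small steps.

Request:
carry_out([
  {"offset": [0,0,-1],"spin": 0,"gripper": 0.2},
  {"offset": [0,0,-2],"spin": 0,"gripper": 0.2},
  {"offset": [0,0,-3],"spin": 0,"gripper": 0.2},
  {"offset": [0,0,-4],"spin": 0,"gripper": 0.2},
  {"offset": [0,0,-5],"spin": 0,"gripper": 0.2},
  {"offset": [0,0,-5],"spin": 0,"gripper": 0.2},
])

```text
time_s: 8.62
ee_pos: [0.6271, 0.0293, 0.1177]
ee_rot: [[0.003, 0.971, 0.241], [-0.001, 0.241, -0.971], [-1.0, 0.002, 0.001]]
ft_force: [-0.6, -4.3, 6.5]
gripper_width: 0.0428
```

Request:
carry_out([
  {"offset": [0,0,-1],"spin": 0,"gripper": 0.2},
  {"offset": [0,0,-2],"spin": 0,"gripper": 0.2},
  {"offset": [0,0,-2],"spin": 0,"gripper": 0.2},
])

```text
time_s: 8.87
ee_pos: [0.6254, 0.032, 0.1165]
ee_rot: [[0.0, 0.971, 0.24], [0.0, 0.24, -0.971], [-1.0, 0.0, -0.0]]
ft_force: [0.0, -0.1, -3.5]
gripper_width: 0.0432
```

Request:
carry_out([
  {"offset": [0,0,-1],"spin": 0,"gripper": 0.2},
  {"offset": [0,0,-2],"spin": 0,"gripper": 0.2},
  {"offset": [0,0,-2],"spin": 0,"gripper": 0.2},
])

```text
time_s: 9.12
ee_pos: [0.6242, 0.034, 0.1158]
ee_rot: [[-0.001, 0.971, 0.241], [0.0, 0.241, -0.971], [-1.0, -0.001, -0.001]]
ft_force: [-0.5, -0.2, -2.6]
gripper_width: 0.0429
```

I felt it drop: vertical force fell from +6.5 to −3 N between 15 and 17 mm of travel, so the holes are now over the studs. Following it down onto the prongs.

Request:
carry_out([
  {"offset": [1,0,-1],"spin": 0,"gripper": 0.2},
  {"offset": [3,0,-1],"spin": 0,"gripper": 0.2},
  {"offset": [5,0,-1],"spin": 0,"gripper": 0.2},
  {"offset": [6,0,-1],"spin": 0,"gripper": 0.2},
  {"offset": [6,0,-1],"spin": 0,"gripper": 0.2},
])

```text
time_s: 9.53
ee_pos: [0.6241, 0.0345, 0.11]
ee_rot: [[-0.001, 0.971, 0.241], [-0.0, 0.241, -0.971], [-1.0, -0.001, -0.0]]
ft_force: [-1.5, 0.2, -2.8]
gripper_width: 0.0432
```

Request:
carry_out([
  {"offset": [1,0,0],"spin": 0,"gripper": 0.2},
  {"offset": [2,0,0],"spin": 0,"gripper": 0.2},
  {"offset": [2,0,0],"spin": 0,"gripper": 0.2},
])

```text
time_s: 9.78
ee_pos: [0.6242, 0.0344, 0.1086]
ee_rot: [[-0.001, 0.971, 0.241], [-0.0, 0.241, -0.971], [-1.0, -0.001, 0.0]]
ft_force: [-4.0, -1.7, 0.2]
gripper_width: 0.0427
```

It's touching the prongs. Letting go, rising clear and closing the fingers for pressing.

Request:
carry_out([
  {"offset": [0,0,0],"spin": 0,"gripper": 0.8},
  {"offset": [0,0,0],"spin": 0,"gripper": 0.8},
  {"offset": [0,0,0],"spin": 0,"gripper": 0.8},
  {"offset": [0,0,0],"spin": 0,"gripper": 0.8},
  {"offset": [-10,0,0],"spin": 0,"gripper": 0.8},
  {"offset": [-30,0,0],"spin": 0,"gripper": 0.8},
  {"offset": [-60,0,0],"spin": 0,"gripper": 0.8},
  {"offset": [-65,0,0],"spin": 0,"gripper": 0},
  {"offset": [-65,0,0],"spin": 0,"gripper": 0},
  {"offset": [-65,0,0],"spin": 0,"gripper": 0},
  {"offset": [-65,0,0],"spin": 0,"gripper": 0},
  {"offset": [-65,0,0],"spin": 0,"gripper": 0},
])

```text
time_s: 10.78
ee_pos: [0.6238, 0.0345, 0.1722]
ee_rot: [[-0.002, 0.971, 0.241], [-0.0, 0.241, -0.971], [-1.0, -0.002, -0.0]]
ft_force: [-0.2, -0.6, -1.0]
gripper_width: 0.0403
```

```bash
python3 - <<'E'
from h import *
shot("side","s6"); shot("wrist","w6")
s=manip.sense(); print({k:np.round(s[k],4).tolist() for k in ("ee_pos","ft_force","gripper_width","time_s")})
f=load("s6")["frame"][100:240,220:420,::-1]; cv2.imwrite("pics/s6c.png",cv2.resize(f,None,fx=4,fy=4,interpolation=cv2.INTER_CUBIC))
E
```

```text
{'ee_pos': [0.624, 0.0345, 0.1724], 'ft_force': [-0.6987, 0.0185, -0.2573], 'gripper_width': 0.032, 'time_s': 10.8833}
```

View pics/s6c.png

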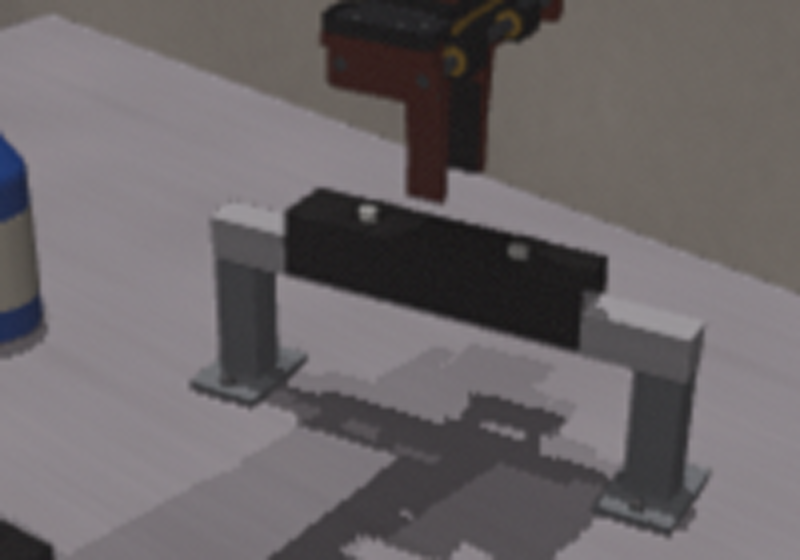

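View pics/w6.png

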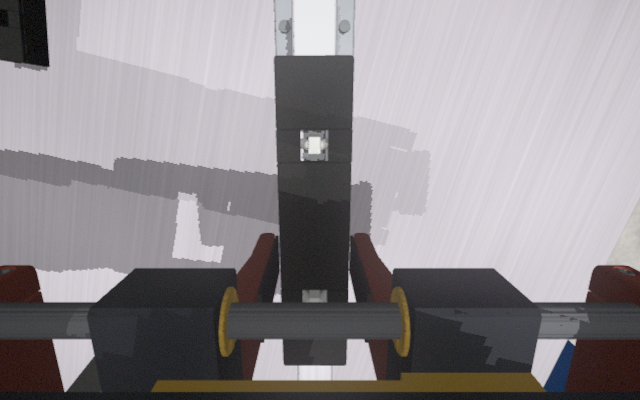

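The side view shows the pad on the prongs with both stud tips just showing, at crop (368,212) and (518,250). The wrist view shows a stud centred in its hole at (314,145). Next I'll press 28 mm toward +y.

Request:
carry_out([
  {"offset": [0,0,-15],"spin": 0,"gripper": 0},
  {"offset": [0,0,-28],"spin": 0,"gripper": 0},
  {"offset": [0,0,-28],"spin": 0,"gripper": 0},
  {"offset": [10,0,-28],"spin": 0,"gripper": 0},
  {"offset": [20,0,-28],"spin": 0,"gripper": 0},
  {"offset": [25,0,-28],"spin": 0,"gripper": 0},
  {"offset": [28,0,-28],"spin": 0,"gripper": 0},
  {"offset": [30,0,-28],"spin": 0,"gripper": 0},
  {"offset": [30,0,-28],"spin": 0,"gripper": 0},
])

```text
time_s: 11.63
ee_pos: [0.6176, 0.0614, 0.1428]
ee_rot: [[-0.001, 0.971, 0.24], [-0.0, 0.24, -0.971], [-1.0, -0.001, -0.0]]
ft_force: [-1.0, 0.3, -0.5]
gripper_width: 0.0006
```

Request:
carry_out([
  {"offset": [1.5,0,0],"spin": 0,"gripper": 0},
  {"offset": [3,0,0],"spin": 0,"gripper": 0},
  {"offset": [4.5,0,0],"spin": 0,"gripper": 0},
  {"offset": [6,0,0],"spin": 0,"gripper": 0},
  {"offset": [6,0,0],"spin": 0,"gripper": 0},
])

```text
time_s: 12.05
ee_pos: [0.6189, 0.0617, 0.1391]
ee_rot: [[0.002, 0.971, 0.24], [0.0, 0.24, -0.971], [-1.0, 0.002, 0.0]]
ft_force: [-1.2, 0.2, 7.1]
gripper_width: 0.0002
```

Request:
carry_out([
  {"offset": [1,0,0],"spin": 0,"gripper": 0},
  {"offset": [2,0,0],"spin": 0,"gripper": 0},
  {"offset": [3,0,0],"spin": 0,"gripper": 0},
  {"offset": [4,0,0],"spin": 0,"gripper": 0},
  {"offset": [4,0,0],"spin": 0,"gripper": 0},
])

```text
time_s: 12.47
ee_pos: [0.6187, 0.0618, 0.1348]
ee_rot: [[0.002, 0.971, 0.241], [0.0, 0.241, -0.971], [-1.0, 0.002, 0.0]]
ft_force: [0.8, -0.9, 1.6]
gripper_width: 0.0006
```

Request:
carry_out([
  {"offset": [1,0,0],"spin": 0,"gripper": 0},
  {"offset": [2,0,0],"spin": 0,"gripper": 0},
  {"offset": [3,0,0],"spin": 0,"gripper": 0},
  {"offset": [3,0,0],"spin": 0,"gripper": 0},
])

```text
time_s: 12.8
ee_pos: [0.6187, 0.0616, 0.1324]
ee_rot: [[0.002, 0.971, 0.241], [-0.0, 0.241, -0.971], [-1.0, 0.002, 0.001]]
ft_force: [-2.9, -1.8, 12.2]
gripper_width: 0.0002
```

Request:
carry_out([
  {"offset": [1,0,0],"spin": 0,"gripper": 0},
  {"offset": [2,0,0],"spin": 0,"gripper": 0},
  {"offset": [2,0,0],"spin": 0,"gripper": 0},
])

```text
time_s: 13.05
ee_pos: [0.6184, 0.0615, 0.1295]
ee_rot: [[0.002, 0.971, 0.241], [-0.0, 0.241, -0.971], [-1.0, 0.001, 0.001]]
ft_force: [0.3, -0.3, -0.7]
gripper_width: 0.0003
```

Request:
carry_out([
  {"offset": [1,0,0],"spin": 0,"gripper": 0},
  {"offset": [2,0,0],"spin": 0,"gripper": 0},
  {"offset": [2,0,0],"spin": 0,"gripper": 0},
])

```text
time_s: 13.3
ee_pos: [0.618, 0.0617, 0.1264]
ee_rot: [[0.0, 0.971, 0.241], [-0.0, 0.241, -0.971], [-1.0, 0.0, 0.0]]
ft_force: [-0.5, -0.7, 3.5]
gripper_width: 0.0006
```

Request:
carry_out([
  {"offset": [1,0,0],"spin": 0,"gripper": 0},
  {"offset": [2,0,0],"spin": 0,"gripper": 0},
  {"offset": [2,0,0],"spin": 0,"gripper": 0},
])

```text
time_s: 13.55
ee_pos: [0.6181, 0.0617, 0.1263]
ee_rot: [[0.0, 0.971, 0.241], [-0.0, 0.241, -0.971], [-1.0, 0.0, 0.0]]
ft_force: [-6.3, -0.7, 19.1]
gripper_width: 0.0002
```

Request:
carry_out([
  {"offset": [1,0,0],"spin": 0,"gripper": 0},
  {"offset": [1.5,0,0],"spin": 0,"gripper": 0},
  {"offset": [1.5,0,0],"spin": 0,"gripper": 0},
])

```text
time_s: 13.8
ee_pos: [0.6181, 0.0617, 0.1262]
ee_rot: [[0.001, 0.971, 0.241], [-0.0, 0.241, -0.971], [-1.0, 0.001, 0.0]]
ft_force: [-10.2, -2.1, 29.8]
gripper_width: 0.0003
```

Force collapsed at about 130 mm (the snap), then it hit a solid stop at 126 mm, which is web-flat height. Now the other side.

Request:
carry_out([
  {"offset": [-15,0,0],"spin": 0,"gripper": 0},
  {"offset": [-30,0,0],"spin": 0,"gripper": 0},
  {"offset": [-30,0,25],"spin": 0,"gripper": 0},
  {"offset": [-30,0,50],"spin": 0,"gripper": 0},
  {"offset": [-30,0,56],"spin": 0,"gripper": 0},
  {"offset": [-30,0,56],"spin": 0,"gripper": 0},
  {"offset": [-20,0,56],"spin": 0,"gripper": 0},
  {"offset": [-18,0,56],"spin": 0,"gripper": 0},
  {"offset": [-16,0,56],"spin": 0,"gripper": 0},
  {"offset": [-14,0,56],"spin": 0,"gripper": 0},
  {"offset": [-14,0,56],"spin": 0,"gripper": 0},
])

```text
time_s: 14.72
ee_pos: [0.6309, 0.0081, 0.1362]
ee_rot: [[-0.001, 0.97, 0.242], [0.0, 0.242, -0.97], [-1.0, -0.001, -0.0]]
ft_force: [-0.4, 0.2, 0.2]
gripper_width: 0.0004
```

Request:
carry_out([
  {"offset": [1,0,0],"spin": 0,"gripper": 0},
  {"offset": [2,0,0],"spin": 0,"gripper": 0},
  {"offset": [3,0,0],"spin": 0,"gripper": 0},
  {"offset": [3,0,0],"spin": 0,"gripper": 0},
])

```text
time_s: 15.05
ee_pos: [0.6313, 0.0074, 0.134]
ee_rot: [[-0.0, 0.971, 0.241], [-0.0, 0.241, -0.971], [-1.0, -0.0, 0.0]]
ft_force: [-0.1, -1.0, -0.6]
gripper_width: 0.0007
```

Request:
carry_out([
  {"offset": [1,0,0],"spin": 0,"gripper": 0},
  {"offset": [2,0,0],"spin": 0,"gripper": 0},
  {"offset": [3,0,0],"spin": 0,"gripper": 0},
  {"offset": [3,0,0],"spin": 0,"gripper": 0},
])

```text
time_s: 15.38
ee_pos: [0.6313, 0.0073, 0.1308]
ee_rot: [[-0.0, 0.971, 0.241], [-0.0, 0.241, -0.971], [-1.0, -0.0, -0.0]]
ft_force: [-0.6, -0.5, 0.1]
gripper_width: 0.0001
```

Request:
carry_out([
  {"offset": [1,0,0],"spin": 0,"gripper": 0},
  {"offset": [2,0,0],"spin": 0,"gripper": 0},
  {"offset": [3,0,0],"spin": 0,"gripper": 0},
  {"offset": [3,0,0],"spin": 0,"gripper": 0},
])

```text
time_s: 15.72
ee_pos: [0.6313, 0.0074, 0.1278]
ee_rot: [[-0.0, 0.971, 0.241], [-0.0, 0.241, -0.971], [-1.0, -0.0, -0.0]]
ft_force: [0.0, -0.1, -1.2]
gripper_width: 0.0003
```

Request:
carry_out([
  {"offset": [1,0,0],"spin": 0,"gripper": 0},
  {"offset": [2,0,0],"spin": 0,"gripper": 0},
  {"offset": [3,0,0],"spin": 0,"gripper": 0},
  {"offset": [3,0,0],"spin": 0,"gripper": 0},
])

```text
time_s: 16.05
ee_pos: [0.6315, 0.0074, 0.1263]
ee_rot: [[0.0, 0.971, 0.241], [-0.0, 0.241, -0.971], [-1.0, 0.0, 0.0]]
ft_force: [-3.5, -0.8, 11.2]
gripper_width: 0.0006
```

Request:
carry_out([
  {"offset": [1,0,0],"spin": 0,"gripper": 0},
  {"offset": [2,0,0],"spin": 0,"gripper": 0},
  {"offset": [3,0,0],"spin": 0,"gripper": 0},
  {"offset": [3,0,0],"spin": 0,"gripper": 0},
])

```text
time_s: 16.38
ee_pos: [0.6316, 0.0073, 0.1262]
ee_rot: [[0.001, 0.971, 0.241], [-0.0, 0.241, -0.971], [-1.0, 0.001, 0.0]]
ft_force: [-13.0, 0.7, 33.0]
gripper_width: 0.0002
```

Solid at 126 mm here too, under 33 N. The first presses evidently snapped both studs, with two separate force collapses. Backing off to look.

Request:
carry_out([
  {"offset": [-20,0,0],"spin": 0,"gripper": 0},
  {"offset": [-60,0,0],"spin": 0,"gripper": 0},
  {"offset": [-100,0,0],"spin": 0,"gripper": 0},
  {"offset": [-110,30,0],"spin": 0,"gripper": 0},
  {"offset": [-110,60,-30],"spin": 0,"gripper": 0},
  {"offset": [-110,75,-60],"spin": -0.4,"gripper": 0},
  {"offset": [-110,75,-60],"spin": -0.6,"gripper": 0},
  {"offset": [-110,75,-60],"spin": -0.8,"gripper": 0},
  {"offset": [-110,75,-60],"spin": -1.2,"gripper": 0},
  {"offset": [-110,75,-60],"spin": -1.2,"gripper": 0},
  {"offset": [-110,75,-60],"spin": -1.2,"gripper": 0},
  {"offset": [-110,75,-60],"spin": -1.2,"gripper": 0},
])

```text
time_s: 17.38
ee_pos: [0.6897, 0.0838, 0.2318]
ee_rot: [[-0.0, 0.432, 0.902], [-0.0, 0.902, -0.432], [-1.0, -0.0, -0.0]]
ft_force: [-0.1, 0.0, -0.7]
gripper_width: 0.0005
```

```bash
python3 - <<'E'
from h import *
shot("side","s7"); shot("wrist","w7")
s=manip.sense(); print({k:np.round(s[k],4).tolist() for k in ("ee_pos","ft_force","gripper_width","time_s")})
f=load("s7")["frame"][100:240,220:420,::-1]; cv2.imwrite("pics/s7c.png",cv2.resize(f,None,fx=4,fy=4,interpolation=cv2.INTER_CUBIC))
E
```

```text
{'ee_pos': [0.6897, 0.0837, 0.2319], 'ft_force': [0.7985, -0.2922, 0.1084], 'gripper_width': 0.0005, 'time_s': 17.4833}
```

View pics/s7c.png

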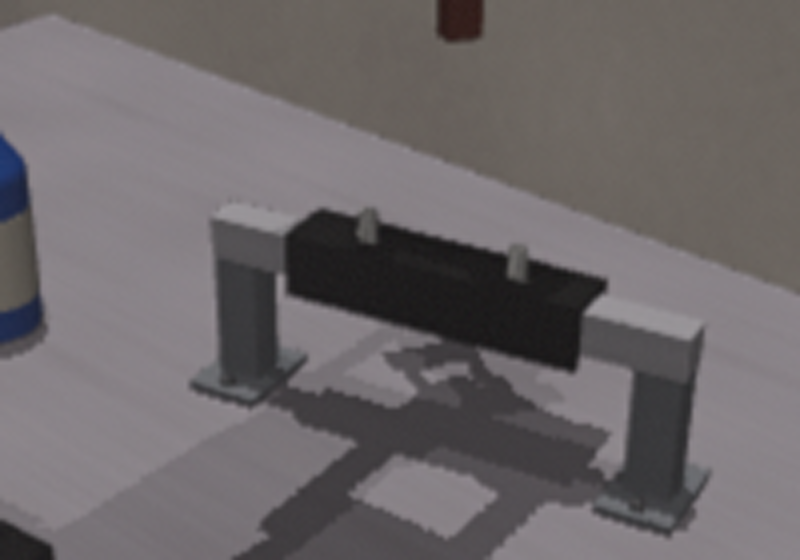

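View pics/w7.png

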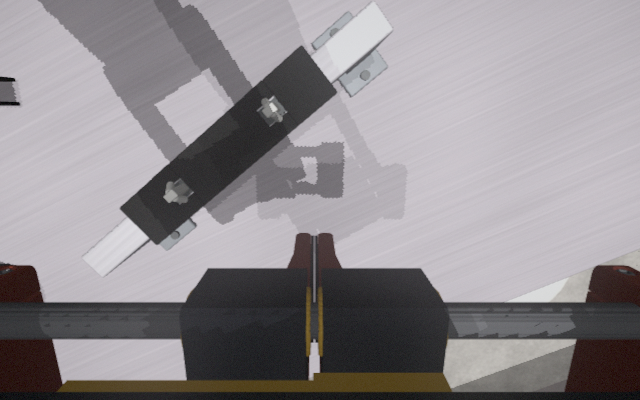

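The side view shows the pad flat against the bar, with both studs equally proud at crop (368,225) and (518,262). The wrist view shows both studs with their prongs through the web at (177,193) and (272,110). I'll check the bystanders against the first picture and then hand in.

```bash
python3 - <<'E'
from h import *
a=load("side0")["frame"].astype(int); b=load("s7")["frame"].astype(int)
for n,(x0,x1,y0,y1) in dict(oil=(198,234,112,190),wrench=(438,466,288,370),tin=(452,502,230,278),padB=(348,398,264,322),padC=(180,236,215,250)).items():
    d=abs(a-b)[y0:y1,x0:x1].max(2); print(n,(d>50).mean().round(3))
c=load("s7")
print(manip.hand_in())
E
```

```text
oil 0.0
wrench 0.0
tin 0.0
padB 0.0
padC 0.0
the job is handed in; nothing more can be done
None
```

The large pad is back on the bar with both studs snapped through, and I handed the job in at about 17.5 s of the 61 s allowed. I gripped the 196 mm pad, set it astride the bar on the stud tops and slid it along. It dropped over the studs after 15–17 mm of travel. I then let go and pressed with closed fingers on both sides of centre.

**Last checks**
- **Flatness:** the web stopped hard at 126 mm on both sides, under 30 N and 33 N. That is the height it should have when lying flat.
- **Studs:** the side view shows both standing equally proud of the web, and the wrist view shows both sets of prongs through it.
- **Bystanders:** the oil bottle, wrench, tin and the two smaller pads look unchanged in the side view. The gripper is clear of everything.

**What did not go as expected**
- **Second stud:** it was already down when I reached the second side. Both studs seem to have snapped during the first press, where the force collapsed twice. I still pressed the second side to the stop.
- **Measurements:** the wrist camera put the bar at 316 mm rather than 320 mm, and the views disagreed by 2–3 mm along the bar. I found the studs by touch, so this did no harm.

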